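Lock the spatula into the lever-arch tool holder

ROBOT

A 6-joint arm with a two-finger parallel gripper is mounted at the origin on the work surface. World frame = base frame: x ahead of the robot, y to its left, z up, the work surface at z = 0. Lengths are in m, angles in rad, forces in N, time in s.
With the tool pointing down it reaches from about 0.225 to 0.875 m from the base axis. Payload 3.4 kg.
Tool frame: the origin (TCP) lies at the very end of the fingers, on their centre line; the grasp point (between the pads) lies 19 mm behind it; z points along the fingers, x is the direction in which the jaws open and shut, and the axes are right-handed (so a half turn about z gives the same grasp; the last joint's range is limited). The gripper opens to 85 mm and grips with 20 to 120 N. Pads are 22 mm wide; open, the fingers measure 114 mm over their backs; the gripper's body (76 mm by 85 mm) begins 54 mm behind the grasp point. The pads swing forward as they close: fully open they stand 13 mm farther back than shut.
Start: joints at [1.12, 0.276, 1.505, -0, 1.361, -0.121], TCP at [0.186, 0.544, 0.197] pointing down, gripper open.
Joint ranges: [-2.89, 2.89], [-0.75, 2.08], [0.22, 2.7], [-1.18, 4.32], [0.11, 2.71], [-2.7, 2.7]. Speed limits (rad/s): [2.57, 2.57, 3.14, 3.14, 3.14, 3.14].

INTERFACE

Orientations are given as a unit quaternion [w, x, y, z].
In Python, from rig import manip gives the robot as it stands.
- The arm moves only by the tool send_rows, never from a script. Its argument "increments" is a list of rows, each a list of 5 numbers: the opening, from 0 (shut) to 1 (fully open), then the shift along the tool's x, y, z in m, then the turn about the tool's z in rad. A call has 1 to 8 rows; each row shifts and turns the commanded pose from where the row before left it, along the tool's axes as they then stand; what a row does not reach is not made up. A row lasts 1/8 s, in which the tool goes at most 62.5 mm and 10.7 degrees, less where a joint would pass 70% of its speed; a pose out of reach is approached as far as the arm can. A call is refused whole if a number of a shift passes 0.0625 or a number of a turn 0.188, either way. A call with a gripper value outside its range is refused whole. The fingers move at their own pace and stop on an object; "squeeze" is the grip in N (left out, the last holds). Time passes only in rows, so rows that do not move let the fingers close. It gives the time, the measured TCP pose, the force and the opening at its end, in the units of the state.
- manip.get_state(): the state, without advancing time (a new reading comes with each control period).
- manip.get_image(name): name is "scene" or "top" or "wrist"; returns the picture (480x640x3 uint8, red, green, blue); there is no depth.
- manip.calibration(name): a dict with "fx", "fy", "cx", "cy" (pixels), "camera_from_world" (4x4, takes a point from world to camera coordinates). Camera axes: x right, y up, looking along -z (the intrinsics and any distortion apply to the point x, -y, -z); pixel columns grow to the right and rows downward; lengths in m; the calibration is good to about 2 mm. A picture is of the moment at which its call begins: read the wrist's pose just before it. calibration takes no time and is no camera call; for the wrist camera it gives the pose at the moment of the call.
- manip.sign_off(): hands the job in, once; it reports no verdict.
The state is a dict: "clock": time; "qpos": joint angles; "qd": joint speeds; "effort": joint torques, N m; "position": TCP position; "ee_rot": TCP orientation; "contact_force": force on the tool from outside, world axes, zero at the start; "moment": the same for the moment, N m; "width": finger opening in m.
Only numpy, scipy, OpenCV 4.12 (cv2) and the standard library are available. Lean on these libraries where they do the work, as an engineer would, in place of code of your own. Each camera call takes 0.05 s, during which the arm holds its last target.

TASK

Put the black spatula away in the lever-arch tool holder: lift the red-tipped lever all the way up so that the rings spring open, then lay the spatula flat in the two grey rests, its handle reaching past both rings, without dropping it, and let go. Then press the lever fully down so that both rings close over the handle, and leave the other things on the table where they are.

Things in the scene. Friction and masses are not known exactly. Their poses are not given: they have to be found in the camera images.
- holder: Tool holder, fixed to the table: dark wood base, x -120 to +90, y -130 to +130, top at z 12 mm, with two steel rings at y -50 and +50 and a red-tipped lever at x -75. Origin on the table surface midway between the rings; z up. Each ring is a straight post at x -30 (7 mm thick, top at z 62) and an arch hinged at x +30, z 22. The spatula's handle is to lie along y, centred on x 0.
- rest_mid (a point): Midway between the two grey rests, at the height of their floor (holder x 0, y 0, z 34 mm). The rests are at holder y -50 and +50, each 14 mm wide along y, with side cheeks 32 mm apart at the floor, flaring to 39 mm at their tops (z 47). Between the rests there is free room down to the base top (z 12)
- lever_hinge (a point): Centre of the lever's hinge, holder x -75, y -100, z 40 mm; the hinge axis is the holder's x axis. Its steel bracket is 28 mm wide along x and reaches up to z 46; outside it a round barrel of 52 mm diameter stands at x -115 to -95 (top z 66)
- lever_grip (a point): Centre of the red roll at the lever's tip, 110 mm from the hinge: a cylinder 18 mm in diameter, 20 mm long along the holder's x (pinch it on its ends, along the holder's x). A steel bar 12 mm wide, 5 mm thick runs from it to the hinge. With the lever down it is at holder x -75, y +10, z 40 mm, 28 mm above the base; fully up at y -71, z 146
- lever (a joint): Lever angle in rad: 0 = down (rings closed), bar level, pointing from the hinge along the holder's +y; 1.3 = fully up (rings open). It has an over-centre spring: let go below about 0.65 it snaps down, above it snaps up, and stays there. It takes 2 to 3 N at the grip to move it off either end, less towards the middle
- arches (a joint): Opening angle of both arches in rad, linked to the lever: 0 closed, 1.2 open. Closed, they curve over from holder x +30 to meet the posts, top at z 86 mm. Open, they lean out to x +80, up to z 100, leaving about 70 mm between post and arch tip
- spatula: Black nylon spatula, loose, about 140 g, flat on the table, 290 mm long. Origin under its balance point, on its flat underside; x along it to the blade, z up. Straight handle 22 mm wide (y), 18 mm high (z), x -125 to +75; blade 80 mm wide, 4 mm thick, x +90 to +165; a 30 mm wide, 5 mm thick neck joins them. Either end may point either way in the holder
- handle_front (a point): Blade end of the spatula's handle, spatula x +75, mid-height (z 9 mm)
- handle_back (a point): Free end of the spatula's handle, spatula x -125, mid-height (z 9 mm)
- salt_mill: Bystander, loose: chrome press-button salt mill, 48 mm diameter, 147 mm tall, upright; origin centre of its foot
- spice_jar: Bystander, loose: glass spice jar with red cap, 50 mm diameter, 100 mm tall, upright; origin centre of its foot; it and the salt mill swap places between starts
- tortilla_dish: Bystander, loose: white ceramic tortilla dish with closed blue lid and knob, 216 mm diameter, 116 mm tall; origin centre of its foot
- tongs: Bystander, loose: stainless steel tongs lying flat, 240 mm long, 65 mm wide, 16 mm high; origin at mid-length on the table
- glass_bowl: Bystander, loose: small empty glass bowl, 100 mm diameter, 50 mm tall, standing on a 6 mm cork coaster; origin centre of its foot
- mug: Bystander, loose: terracotta mug, 80 mm diameter, 90 mm tall, handle on its local +y side; origin centre of its foot

How it is judged:
By the outcome, as a careful person would: the job done as asked, in the order asked, and still so for the second after the job is handed in, with the robot touching nothing.
It also fails if it takes over 61 s, if anything falls off the work surface, if the arm or the gripper's body presses on something with over 40 N, if the wrist force passes 120 N, or if a joint passes its speed limit or range.

## Working session

There is one attempt and no reset: what is moved stays moved. The work goes in short steps, Python scripts to look and compute and a tool call to move; the robot and the scene stay as the last step left them, time stands still between calls to the robot, and variables do not carry over. Pictures are saved under pics/ and viewed, and the job is handed in when it is done.

Besides the shell and the picture viewer there is one more tool, called after "Emit:" in YAML: its name, and indented under it one key for each argument. send_rows: Moves the arm, as the interface text tells. Its arguments: {"type":"object","properties":{"increments":{"type":"array","items":{"type":"array","items":{"type":"number"}}},"squeeze":{"type":"number"}},"required":["increments"]}

```bash
ls; mkdir -p pics; python3 - <<'E'
from rig import manip
import cv2
print(manip.get_state())
for n in ("scene","top"):
    im=manip.get_image(n); cv2.imwrite(f"pics/{n}0.png",im[:,:,::-1])
    c=manip.calibration(n); print(n,c)
E
```

```text
pics
{'clock': 0.0, 'qpos': array([ 1.11998145e+00,  2.76620646e-01,  1.50613772e+00, -5.33932970e-06,
        1.36069747e+00, -1.20959144e-01]), 'qd': array([-0.00037476, -0.00034035,  0.0002293 , -0.00074529,  0.00033525,
       -0.00019083]), 'effort': array([-1.61758158e-03, -4.16788995e+01, -2.45797920e+01, -5.04945765e-04,
        1.13681317e-02, -2.04887976e-05]), 'position': array([0.18597129, 0.54346963, 0.19582332]), 'ee_rot': array([ 4.48521360e-04,  8.13604429e-01,  5.81418064e-01, -8.16517810e-04]), 'contact_force': array([-0.61732689,  0.19097282, -0.30845586]), 'moment': array([-0.0185249 , -0.03735706,  0.00730599]), 'width': 0.08513566666328137}
scene {'fx': 483.63364434089044, 'fy': 483.63364434089044, 'cx': 313.2588488301158, 'cy': 230.47299439531258, 'camera_from_world': array([[-0.86522344,  0.50135171, -0.00590475,  0.45476687],
       [-0.396007  , -0.67610359,  0.62133919,  0.16196814],
       [ 0.30751725,  0.53993555,  0.78351946, -1.45972185],
       [ 0.        ,  0.        ,  0.        ,  1.        ]])}
top {'fx': 557.3129772466008, 'fy': 557.3129772466008, 'cx': 311.65508626757395, 'cy': 246.95461096077912, 'camera_from_world': array([[ 0.00834196, -0.99992021,  0.00948573, -0.01892346],
       [ 0.995813  ,  0.00917051,  0.09095254, -0.53292912],
       [-0.09103228,  0.00868729,  0.99581005, -1.76664915],
       [ 0.        ,  0.        ,  0.        ,  1.        ]])}
```

View pics/scene0.png

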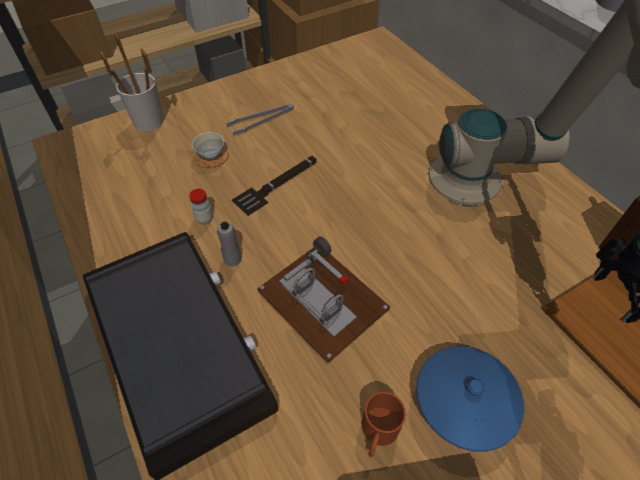

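View pics/top0.png

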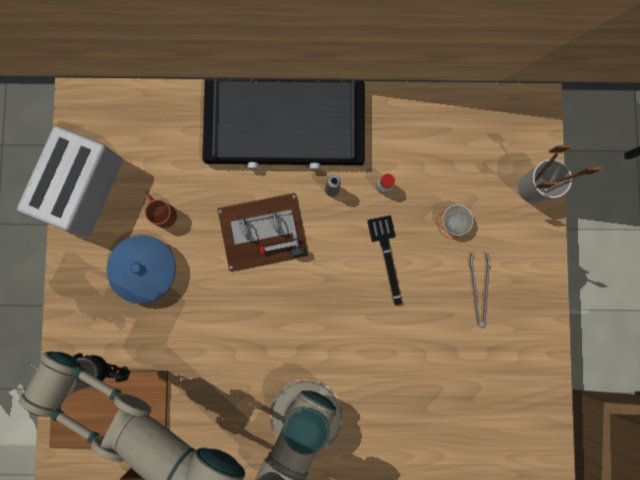

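The holder is around top (263,232) and the spatula runs from about (380,228) to (398,303). The salt mill is at (333,186) and the jar at (387,184). I'll enlarge these areas.

```bash
python3 - <<'E'
import cv2
t=cv2.imread("pics/top0.png"); s=cv2.imread("pics/scene0.png")
cv2.imwrite("pics/c1.png",cv2.resize(t[185:285,205:320],None,fx=6,fy=6,interpolation=cv2.INTER_CUBIC)[:600])
cv2.imwrite("pics/c2.png",cv2.resize(t[205:310,340:440],None,fx=5.7,fy=5.7,interpolation=cv2.INTER_CUBIC))
cv2.imwrite("pics/c3.png",cv2.resize(s[220:370,245:400],None,fx=4,fy=4,interpolation=cv2.INTER_CUBIC))
E
```

```text
(no output)
```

View pics/c1.png

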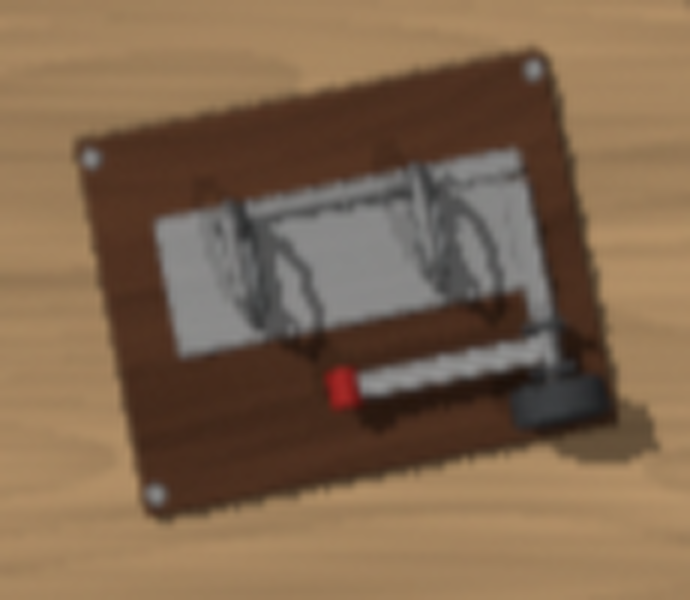

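View pics/c2.png

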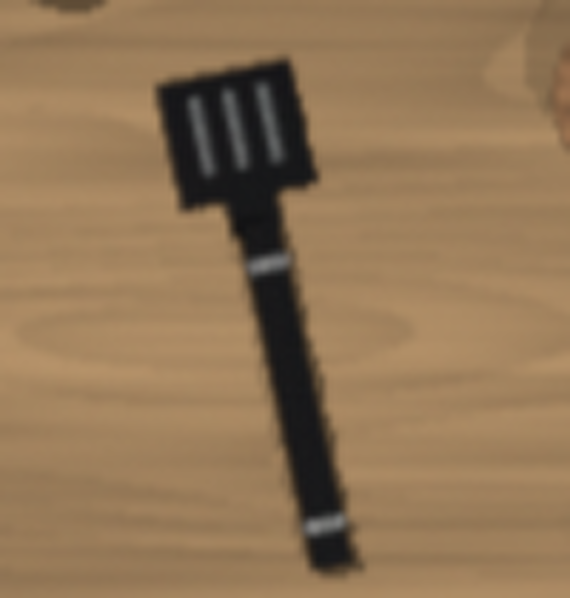

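View pics/c3.png

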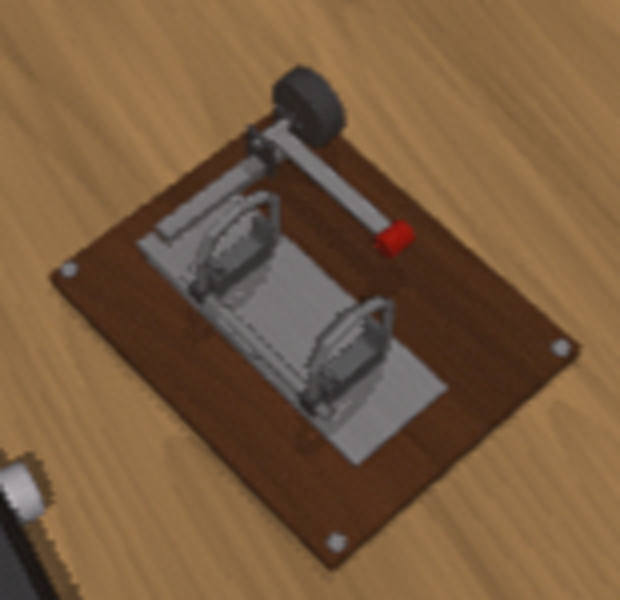

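```bash
cat > h.py <<'E'
import numpy as np
from scipy.optimize import least_squares
from rig import manip
def proj(c,P):
    P=np.atleast_2d(P); M=c["camera_from_world"]; q=P@M[:3,:3].T+M[:3,3]
    return np.c_[c["cx"]+c["fx"]*q[:,0]/-q[:,2], c["cy"]+c["fy"]*-q[:,1]/-q[:,2]]
def place(p,L):  # p=x,y,yaw
    L=np.atleast_2d(L).astype(float); c,s=np.cos(p[2]),np.sin(p[2])
    return np.c_[p[0]+c*L[:,0]-s*L[:,1], p[1]+s*L[:,0]+c*L[:,1], L[:,2]]
def fit(obs,p0):  # obs list of (calib, local pts(m), pix)
    f=lambda p: np.concatenate([(proj(c,place(p,L))-px).ravel() for c,L,px in obs])
    r=least_squares(f,p0); return r.x,np.round(r.fun.reshape(-1,2),1)
def full(pix,sc,off): return (np.array(pix,float)+.5)/sc-.5+np.array(off)
E
python3 - <<'E'
from h import *
T=manip.calibration("top");S=manip.calibration("scene")
L=np.array([[90,130,12],[90,-130,12],[-120,130,12],[-75,10,49]])/1e3
pt=full([[79,143],[543,48],[147,518],[344,388]],6,(205,185))
ps=full([[335,568],[52,278],[578,350],[396,236]],4,(245,220))
for o in ([(T,L,pt)],[(S,L,ps)],[(T,L,pt),(S,L,ps)]):
    p,r=fit(o,[.5,.1,.1]); print(p,r.tolist())
Ls=np.array([[-125,0,10],[165,40,4],[165,-40,4],[90,-40,4],[90,40,4]])/1e3
px=full([[333,568],[157,87],[290,60],[316,180],[182,208]],5.7,(340,205))
p,r=fit([(T,Ls,px)],[.5,-.1,.1]);print("spat",p,r.tolist())
print(place(p,[[.075,0,.009],[-.125,0,.009]]))
ctr={'mill':(333,186),'jar':(387,184),'dish':(140,269),'bowl':(458,221)}
E
```

```text
[0.59730216 0.14837693 0.20807322] [[-0.7, -0.4], [0.4, -0.1], [-0.0, 0.4], [0.2, 0.1]]
[0.60107678 0.15442779 0.21105442] [[-0.6, 0.7], [-1.3, -0.3], [1.9, -0.4], [0.0, -0.5]]
[0.59952441 0.15196115 0.20981319] [[-1.8, -1.0], [-0.7, -0.8], [-1.0, -0.2], [-0.9, -0.6], [-0.6, -0.5], [-1.2, -1.3], [1.8, -1.4], [0.0, -1.5]]
spat [ 0.47437328 -0.26715735  0.21121251] [[-0.0, -0.0], [-0.5, -0.5], [0.1, -0.7], [0.4, 0.6], [-0.0, 0.6]]
[[ 0.54770659 -0.25143393  0.009     ]
 [ 0.3521511  -0.29336305  0.009     ]]
```

```bash
ls -la; python3 -c "
import rig,inspect;print([n for n in dir(rig.manip) if n[0]!='_'])"
```

```text
total 16
drwxr-xr-x  3 agent agent 4096 Dec  7 15:22 .
drwxr-xr-x 23 root  root  4096 Dec  7 15:18 ..
-rw-r--r--  1 agent agent  709 Dec  7 15:22 h.py
drwxr-xr-x  2 agent agent 4096 Dec  7 15:20 pics
['MotionError', 'calibration', 'get_image', 'get_state', 'sign_off']
```

Emit:
send_rows:
  increments:
    - [0.6, 0, 0, 0, 0.17]
    - [0.6, 0, 0, 0, 0.17]
    - [0.6, 0, 0, 0, 0.17]
    - [0.6, 0, 0, 0, 0.17]
    - [0.6, 0, 0, 0, 0.17]
    - [0.6, 0, 0, 0, 0.18]
    - [0.6, 0, 0.05, 0, 0]
    - [0.6, 0, 0.05, 0, 0]

```text
clock: 1.1
position: [0.2071, 0.445, 0.1959]
ee_rot: [0.001, 0.994, 0.106, -0.0]
contact_force: [0.8, -0.5, -0.7]
width: 0.051
```

Emit:
send_rows:
  increments:
    - [0.6, 0.03, 0.04, 0, 0]
    - [0.6, 0.03, 0.04, 0, 0]
    - [0.6, 0.03, 0.04, 0, 0]
    - [0.6, 0.03, 0.04, 0, 0]
    - [0.6, 0.03, 0.04, 0, 0]
    - [0.6, 0.03, 0.04, 0, 0]
    - [0.6, 0.03, 0.04, 0, 0]
    - [0.6, 0, 0, 0, 0]

```text
clock: 2.1
position: [0.4735, 0.2141, 0.196]
ee_rot: [0.0, 0.995, 0.103, 0.0]
contact_force: [-1.0, 0.4, 0.4]
width: 0.0514
```

```bash
cat >> h.py <<'E'
import cv2
def yawof(q):
    w,x,y,z=q; return np.arctan2(2*(x*y+w*z),1-2*(y*y+z*z))
def tooldelta(target,yaw=None):
    s=manip.get_state(); y=yawof(s["ee_rot"]); p=s["position"]
    w,x,yy,z=s["ee_rot"]
    from scipy.spatial.transform import Rotation as Ro
    R=Ro.from_quat([x,yy,z,w])
    turn=0 if yaw is None else -(yaw-y)
    R2=R*Ro.from_rotvec([0,0,turn])
    print("t",round(s["clock"],2),"pos",p.round(4),"yaw",round(y,4),"tilt z",R.as_matrix()[:,2].round(4),"w",round(s["width"],4),"F",s["contact_force"].round(1))
    print(" turn",round(turn,4),"then shift",(R2.inv().apply(np.array(target)-p)).round(4))
def snap(n,f):
    c=manip.calibration(n); im=manip.get_image(n); cv2.imwrite(f"pics/{f}.png",im[:,:,::-1]); return c
E
python3 - <<'E'
from h import *
import pickle
print(manip.get_state()["qpos"].round(3))
p=[.599,.151,.209]
tooldelta(place(p,[-.075,.010,.2])[0],.209)
c=snap("wrist","w1"); pickle.dump(c,open("w1.pkl","wb")); print(c)
print(proj(c,place(p,[[-.075,.010,.049],[.09,.13,.012],[-.12,.13,.012]])))
E
```

```text
[ 2.910e-01  1.930e-01  1.620e+00 -1.000e-03  1.329e+00  8.500e-02]
t 2.1 pos [0.4735 0.2141 0.196 ] yaw 0.2065 tilt z [ 2.e-04 -1.e-03 -1.e+00] w 0.0514 F [-1.   0.4  0.4]
 turn -0.0025 then shift [ 0.0346  0.0778 -0.0039]
{'fx': 358.0111060469754, 'fy': 358.0111060469754, 'cx': 315.26217390504195, 'cy': 238.11528881895924, 'camera_from_world': array([[ 9.78762921e-01,  2.04994154e-01, -7.35479552e-04,
        -5.07528320e-01],
       [-1.97567845e-01,  9.42336176e-01, -2.70128631e-01,
        -7.25881772e-02],
       [-5.46817212e-02,  2.64537195e-01,  9.62823962e-01,
        -4.08995704e-01],
       [ 0.00000000e+00,  0.00000000e+00,  0.00000000e+00,
         1.00000000e+00]])}
[[350.49437769 291.42117214]
 [516.31317653 164.00473572]
 [304.54698767 164.54173059]]
```

View pics/w1.png

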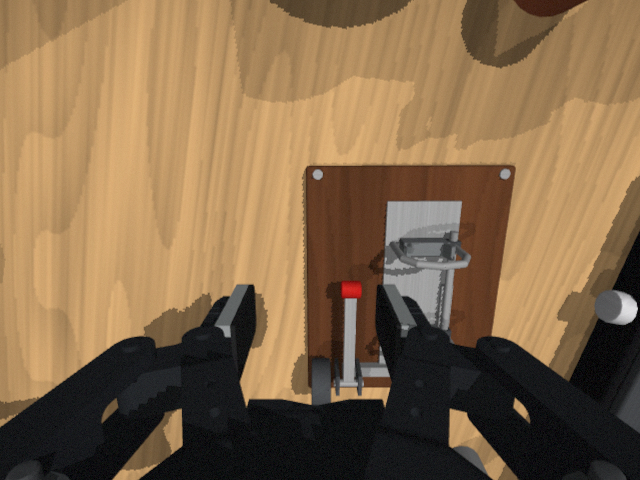

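The wrist view shows the base corners at (306,166), (515,166) and (308,388), with the red roll at (351,290). I'll fit the holder from these.

```bash
python3 - <<'E'
import cv2
im=cv2.imread("pics/w1.png")
cv2.imwrite("pics/c4.png",cv2.resize(im[150:400,290:530],None,fx=2.4,fy=2.4,interpolation=cv2.INTER_CUBIC))
E
```

```text
(no output)
```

View pics/c4.png

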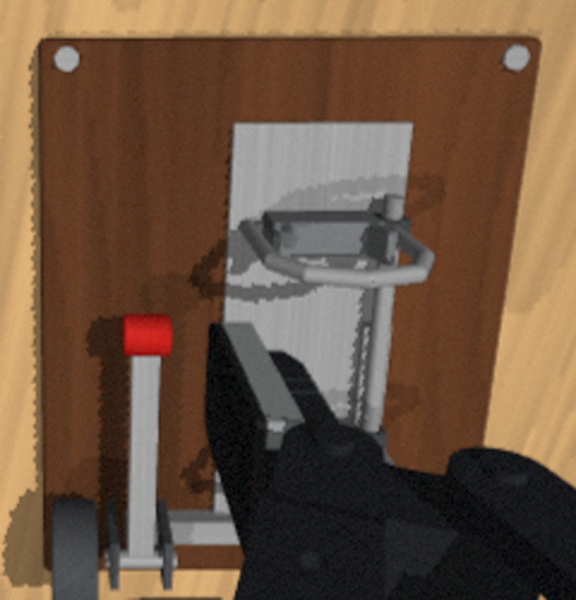

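```bash
python3 - <<'E'
from h import *
import pickle
c=pickle.load(open("w1.pkl","rb"))
L=np.array([[90,130,12],[-120,130,12],[-120,-130,12],[-75,10,40]])/1e3
px=full([[541,40],[39,40],[44,568],[148,335]],2.4,(290,150))
p,r=fit([(c,L,px)],[.6,.15,.2]);print(p,r.tolist())
T=manip.calibration("top");S=manip.calibration("scene")
L2=np.array([[90,130,12],[90,-130,12],[-120,130,12],[-75,10,49]])/1e3
pt=full([[79,143],[543,48],[147,518],[344,388]],6,(205,185))
p2,r=fit([(c,L,px),(T,L2,pt)],[.6,.15,.2]);print(p2,r.tolist())
g=place(p,[-.075,.010,.021])[0]; print(g)
tooldelta(g,p[2])
E
```

```text
[0.6001394  0.14963894 0.20861748] [[1.8, -0.7], [-0.5, -0.3], [-0.5, 2.0], [-0.9, -0.2]]
[0.59986967 0.14951589 0.20831184] [[1.6, -0.6], [-0.8, -0.2], [-0.8, 2.0], [-1.2, -0.1], [-1.0, -1.2], [0.1, -0.9], [-0.3, -0.4], [-0.1, -0.7]]
[0.52469446 0.14388906 0.021     ]
t 2.15 pos [0.4717 0.2154 0.196 ] yaw 0.208 tilt z [-1.5e-03 -1.0e-04 -1.0e+00] w 0.0512 F [-0.3  0.2  0.1]
 turn -0.0006 then shift [0.0373 0.0809 0.1749]
```

Emit:
send_rows:
  increments:
    - [0.6, 0.012, 0.027, 0.0, 0]
    - [0.6, 0.012, 0.027, 0.0, 0]
    - [0.6, 0.013, 0.027, 0.03, 0]
    - [0.6, 0, 0, 0.03, 0]
    - [0.6, 0, 0, 0.03, 0]
    - [0.6, 0, 0, 0, 0]

```text
clock: 2.9
position: [0.5211, 0.1457, 0.1045]
ee_rot: [-0.0, 0.994, 0.106, -0.003]
contact_force: [0.3, 0.1, 0.4]
width: 0.051
```

```bash
python3 - <<'E'
from h import *
p=[.600,.1496,.2085]
g=place(p,[-.075,.010,.021])[0]
tooldelta(g,p[2])
c=snap("wrist","w2")
print(proj(c,place(p,[[-.075,.010,.040],[.09,.13,.012],[-.12,.13,.012]])).round(1))
tooldelta(g,p[2])
E
```

```text
t 2.9 pos [0.5211 0.1457 0.1045] yaw 0.2122 tilt z [-6.5e-03 -4.0e-04 -1.0e+00] w 0.051 F [0.3 0.1 0.4]
 turn 0.0037 then shift [0.0036 0.0026 0.0835]
[[319.8 241.6]
 [560.8  63.9]
 [255.7  63.1]]
t 2.95 pos [0.5228 0.1459 0.1062] yaw 0.2122 tilt z [-2.6e-03  1.0e-04 -1.0e+00] w 0.0513 F [0.1 0.2 0.8]
 turn 0.0037 then shift [0.0015 0.0024 0.0852]
```

View pics/w2.png

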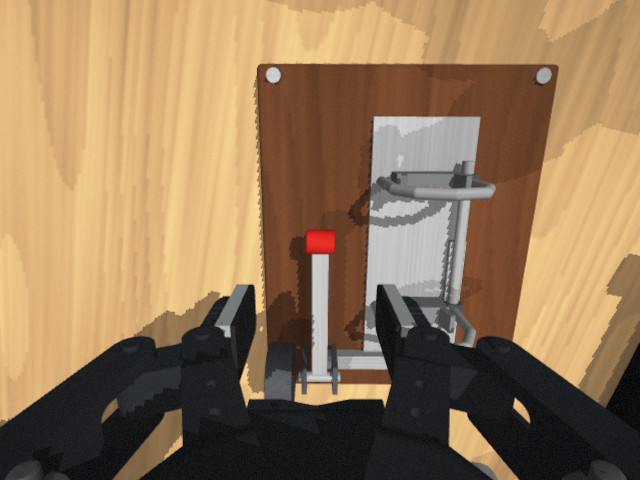

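Emit:
send_rows:
  increments:
    - [0.6, 0.002, 0.002, 0.03, 0]
    - [0.6, 0, 0, 0.03, 0]
    - [0.6, 0, 0, 0.024, 0]
    - [0.6, 0, 0, 0, 0]

```text
clock: 3.45
position: [0.526, 0.144, 0.0227]
ee_rot: [-0.0, 0.994, 0.106, -0.001]
contact_force: [-0.0, -0.4, 0.7]
width: 0.0512
```

```bash
python3 - <<'E'
from h import *
p=[.600,.1496,.2085]
tooldelta(place(p,[-.075,.010,.021])[0],p[2])
snap("wrist","w3")
E
```

```text
t 3.45 pos [0.526  0.144  0.0227] yaw 0.2118 tilt z [-0.0015  0.     -1.    ] w 0.0512 F [-0.  -0.4  0.7]
 turn 0.0033 then shift [-0.0015 -0.0002  0.0017]
```

View pics/w3.png

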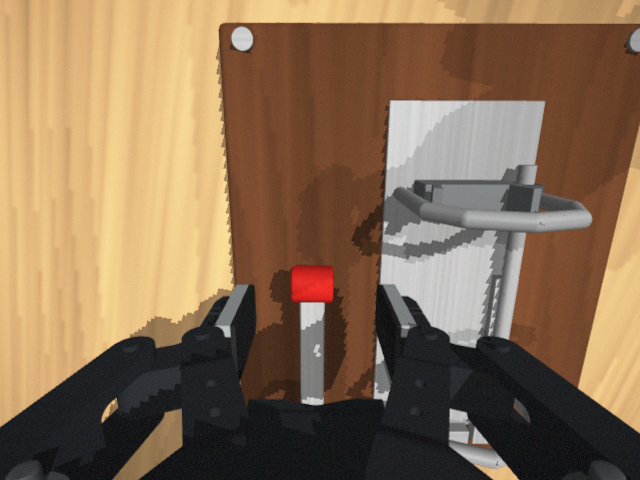

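The roll (312,284) sits between the pads, so I'll close on it.

Emit:
send_rows:
  increments:
    - [0, 0, 0, 0, 0]
    - [0, 0, 0, 0, 0]
    - [0, 0, 0, 0, 0]
    - [0, 0, 0, 0, 0]
    - [0, 0, 0, 0, 0]
  squeeze: 40

```text
clock: 4.12
position: [0.5267, 0.1434, 0.0227]
ee_rot: [-0.0, 0.994, 0.105, 0.0]
contact_force: [0.2, -0.0, 0.3]
width: 0.0
```

```bash
python3 - <<'E'
from h import *
snap("wrist","w4"); snap("scene","s4")
E
python3 -c "
import cv2
s=cv2.imread('pics/s4.png');cv2.imwrite('pics/c5.png',cv2.resize(s[150:370,215:435],None,fx=2.7,fy=2.7,interpolation=cv2.INTER_CUBIC))"
```

```text
(no output)
```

View pics/w4.png

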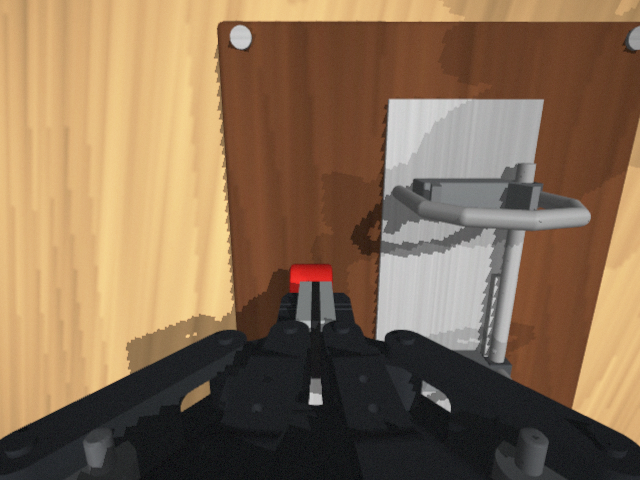

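View pics/c5.png

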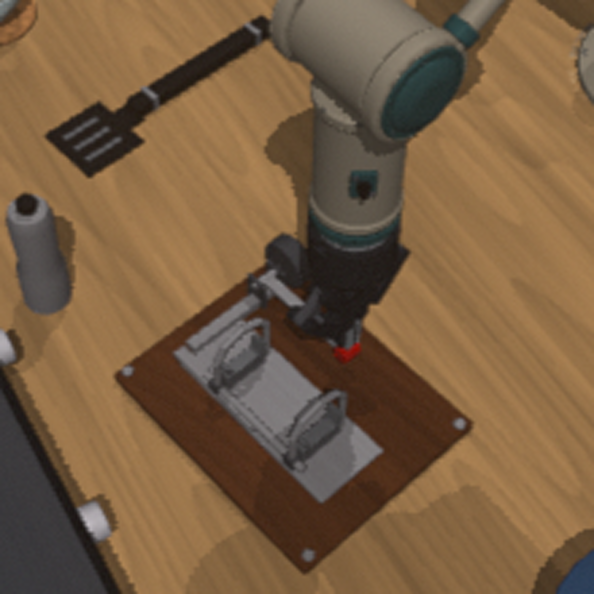

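```bash
python3 - <<'E'
from h import *
c=manip.calibration("wrist"); s=manip.get_state(); print(s)
M=c["camera_from_world"]; cam=-M[:3,:3].T@M[:3,3]; print("cam",cam)
P=s["position"]
for dz in (0,.019,.03,.04,.054,.06): print(dz,proj(c,P+[0,0,dz]).round(1))
for n in ("scene","top"):
    print(n,proj(manip.calibration(n),np.array([P,P+[0,0,.019],P+[0,0,.04]])).round(1).tolist())
p=[.600,.1496,.2085]
print(proj(manip.calibration("scene"),place(p,[[-.075,.01,.04]])))
E
python3 -c "
import cv2
s=cv2.imread('pics/s4.png');cv2.imwrite('pics/c6.png',cv2.resize(s[240:310,300:380],None,fx=8,fy=8,interpolation=cv2.INTER_CUBIC))"
```

```text
{'clock': 4.225, 'qpos': array([ 1.38391174e-01,  3.87413115e-01,  1.81721178e+00,  9.17321497e-05,
        9.37066670e-01, -7.26525691e-02]), 'qd': array([-0.0020461 ,  0.00157711,  0.00070008, -0.00051663, -0.00153684,
       -0.0005519 ]), 'effort': array([ 3.44400309e-03, -4.24142897e+01, -1.87220192e+01,  3.54327303e-04,
        1.15852668e-03,  5.46222805e-05]), 'position': array([0.52664091, 0.14345104, 0.02267459]), 'ee_rot': array([-3.53133821e-05,  9.94440590e-01,  1.05299141e-01, -5.06448090e-05]), 'contact_force': array([-0.19601193, -0.30286424, -0.02045886]), 'moment': array([ 0.03186317,  0.01659544, -0.03485451]), 'width': -0.0001699605570703327}
cam [0.51291376 0.20970113 0.2005139 ]
0 [[314.7 270.8]]
0.019 [[314.6 285. ]]
0.03 [[314.5 294.7]]
0.04 [[314.5 304.7]]
0.054 [[314.4 321. ]]
0.06 [[314.3 329.1]]
scene [[341.8, 282.5], [342.1, 278.4], [342.4, 273.7]]
top [[262.6, 248.5], [262.1, 248.0], [261.6, 247.4]]
[[342.85998556 278.52300512]]
```

View pics/c6.png

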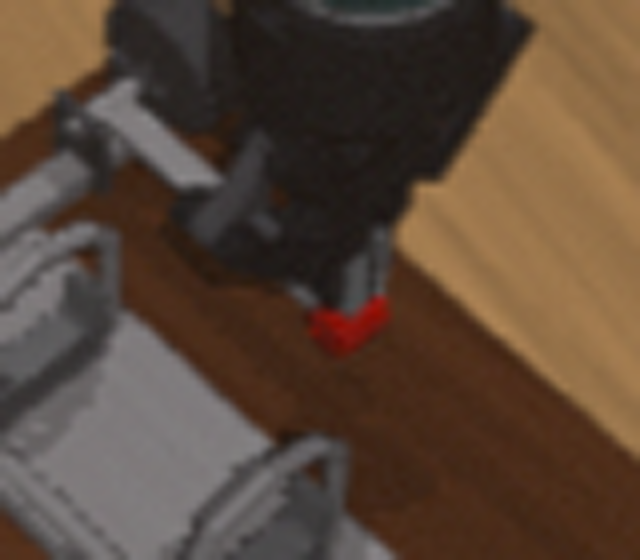

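```bash
python3 -c "
import cv2
s=cv2.imread('pics/w4.png');cv2.imwrite('pics/c7.png',cv2.resize(s[250:350,265:365],None,fx=6,fy=6,interpolation=cv2.INTER_CUBIC))
s=cv2.imread('pics/w3.png');cv2.imwrite('pics/c8.png',cv2.resize(s[260:380,210:420],None,fx=3.8,fy=3.8,interpolation=cv2.INTER_CUBIC))"
```

```text
(no output)
```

View pics/c7.png

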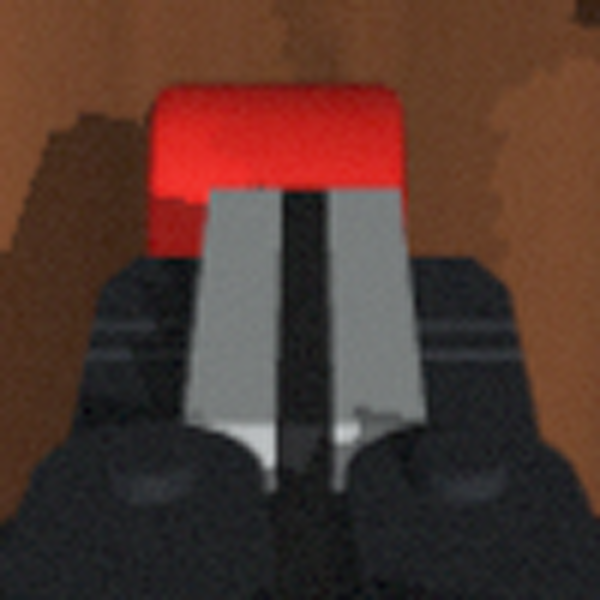

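View pics/c8.png

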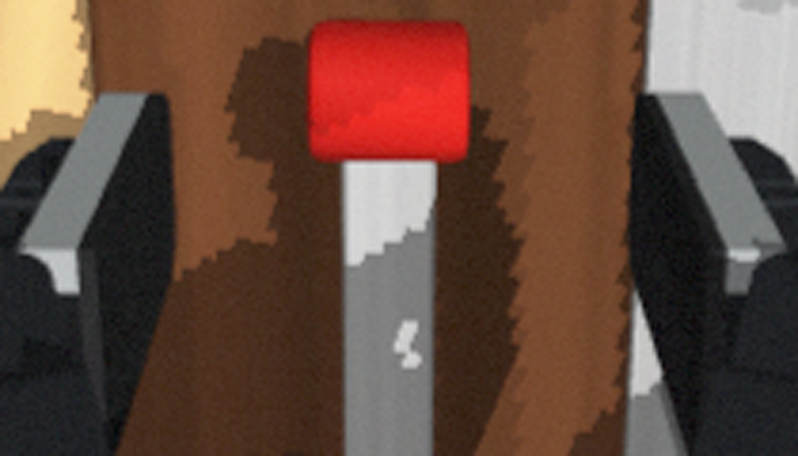

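```bash
python3 - <<'E'
from h import *
c=manip.calibration("wrist"); s=manip.get_state();P=s["position"]; hy=np.array([-.2075,.978,0]);hx=np.array([.978,.2075,0])
S=manip.calibration("scene")
for dz in np.arange(-.01,.06,.005):
    print(round(dz,3),"wrist",proj(c,P+.011*hy+[0,0,dz]).round(1),"width22mm px?", (proj(c,P+.011*hy+.016*hx+[0,0,dz])-proj(c,P+.011*hy-.016*hx+[0,0,dz])).round(1)[0,0], "scene",((proj(S,P+.011*hy+[0,0,dz])-[300,240])*8).round(0))
E
```

```text
-0.01 wrist [[314.8 245.5]] width22mm px? 58.4 scene [[357. 380.]]
-0.005 wrist [[314.7 248.2]] width22mm px? 59.9 scene [[358. 371.]]
0.0 wrist [[314.7 251. ]] width22mm px? 61.4 scene [[359. 363.]]
0.005 wrist [[314.7 254. ]] width22mm px? 63.0 scene [[360. 354.]]
0.01 wrist [[314.7 257.2]] width22mm px? 64.7 scene [[360. 345.]]
0.015 wrist [[314.6 260.5]] width22mm px? 66.6 scene [[361. 337.]]
0.02 wrist [[314.6 264. ]] width22mm px? 68.5 scene [[362. 328.]]
0.025 wrist [[314.6 267.7]] width22mm px? 70.5 scene [[363. 319.]]
0.03 wrist [[314.6 271.7]] width22mm px? 72.7 scene [[363. 310.]]
0.035 wrist [[314.5 275.9]] width22mm px? 75.0 scene [[364. 301.]]
0.04 wrist [[314.5 280.4]] width22mm px? 77.4 scene [[365. 292.]]
0.045 wrist [[314.5 285.2]] width22mm px? 80.0 scene [[366. 283.]]
0.05 wrist [[314.4 290.3]] width22mm px? 82.8 scene [[366. 274.]]
0.055 wrist [[314.4 295.8]] width22mm px? 85.8 scene [[367. 265.]]
```

Shut tips appear about 28 mm behind the reported TCP, just above the roll. I'll open and go lower in guarded steps.

Emit:
send_rows:
  increments:
    - [0.5, 0, 0, 0, 0]
    - [0.5, 0, 0, 0, 0]
    - [0.5, 0, 0, 0, 0]
    - [0.5, 0, 0, 0.005, 0]
    - [0.5, 0, 0, 0.005, 0]
    - [0.5, 0, 0, 0, 0]

```text
clock: 4.97
position: [0.5261, 0.1434, 0.012]
ee_rot: [-0.0, 0.994, 0.105, -0.001]
contact_force: [-0.5, -0.2, 1.0]
width: 0.0427
```

```bash
python3 - <<'E'
from h import *
p=[.600,.1496,.2085]
tooldelta(place(p,[-.075,.010,.021])[0],p[2])
snap("wrist","w5");snap("scene","s5")
a=cv2.imread("pics/w5.png")[200:400,200:440]; b=cv2.imread("pics/s5.png")[220:320,290:390]
cv2.imwrite("pics/c9.png",np.hstack([cv2.resize(a,(480,400)),cv2.resize(b,(400,400),interpolation=cv2.INTER_CUBIC)])[:, :800])
E
```

```text
t 4.97 pos [0.5261 0.1434 0.012 ] yaw 0.211 tilt z [-1.4e-03 -1.0e-04 -1.0e+00] w 0.0427 F [-0.5 -0.2  1. ]
 turn 0.0025 then shift [-0.0014 -0.0008 -0.009 ]
```

View pics/c9.png

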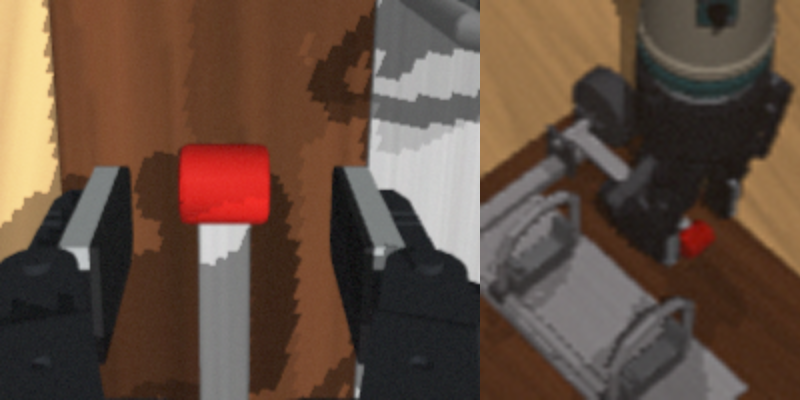

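```bash
python3 - <<'E'
from h import *
c=manip.calibration("wrist"); s=manip.get_state();P=s["position"]; hy=np.array([-.2075,.978,0]);hx=np.array([.978,.2075,0])
S=manip.calibration("scene")
# finger +hx inner tip edges: wrist (365.5,284), -hx (265.5,284), scene approx (337,285.5)
def f(u):
    a,b,dz=u
    A=P+(a+.02135)*hx+b*hy+[0,0,dz]; B=P+(a-.02135)*hx+b*hy+[0,0,dz]
    return np.r_[(proj(c,A)-[[365.5,284]]).ravel(),(proj(c,B)-[[265.5,284]]).ravel()]
r=least_squares(f,[0,0,.02]);print(r.x.round(4),r.fun.round(1))
for b in (-.011,0,.011):
  for dz in (0,.01,.02,.03,.04): print(b,dz,proj(S,P+.0235*hx+b*hy+[0,0,dz]).round(1))
E
```

```text
[0.0004 0.0077 0.0359] [-0.   0.1  0.  -0.1]
-0.011 0 [[331.8 287.3]]
-0.011 0.01 [[331.9 285.2]]
-0.011 0.02 [[332. 283.]]
-0.011 0.03 [[332.1 280.9]]
-0.011 0.04 [[332.2 278.6]]
0 0 [[334.8 290.2]]
0 0.01 [[335. 288.]]
0 0.02 [[335.1 285.9]]
0 0.03 [[335.2 283.7]]
0 0.04 [[335.3 281.5]]
0.011 0 [[337.9 293. ]]
0.011 0.01 [[338.  290.9]]
0.011 0.02 [[338.2 288.7]]
0.011 0.03 [[338.3 286.5]]
0.011 0.04 [[338.5 284.3]]
```

Emit:
send_rows:
  increments:
    - [0.5, -0.003, 0.002, 0.0, 0]
    - [0.5, 0, 0, 0.005, 0]
    - [0.5, 0, 0, 0.005, 0]
    - [0.5, 0, 0, 0.005, 0]
    - [0.5, 0, 0, 0, 0]

```text
clock: 5.7
position: [0.5237, 0.1408, -0.0029]
ee_rot: [-0.0, 0.994, 0.105, -0.001]
contact_force: [0.2, 0.5, -0.5]
width: 0.0423
```

```bash
python3 - <<'E'
from h import *
p=[.600,.1496,.2085]
tooldelta(place(p,[-.075,.010,.021])[0],p[2])
snap("wrist","w6");snap("scene","s6")
a=cv2.imread("pics/w6.png")[200:400,200:440]; b=cv2.imread("pics/s6.png")[220:320,290:390]
cv2.imwrite("pics/c10.png",np.hstack([cv2.resize(a,(480,400)),cv2.resize(b,(400,400),interpolation=cv2.INTER_CUBIC)])[:, :800])
E
```

```text
t 5.7 pos [ 0.5237  0.1408 -0.0029] yaw 0.211 tilt z [-1.2e-03 -1.0e-04 -1.0e+00] w 0.0423 F [ 0.2  0.5 -0.5]
 turn 0.0025 then shift [ 0.0014 -0.0028 -0.0239]
```

View pics/c10.png

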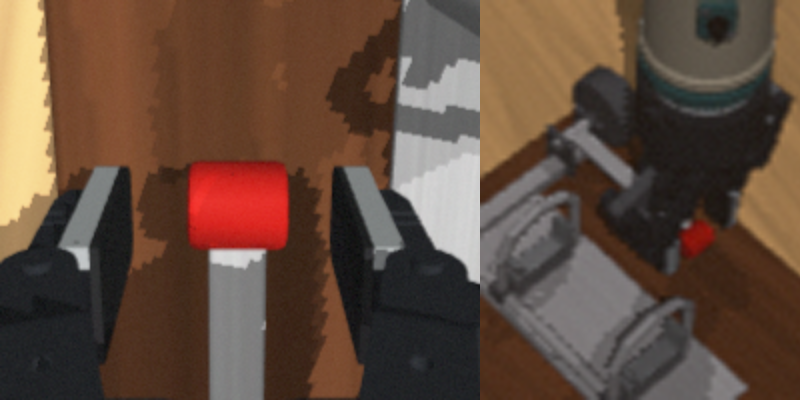

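Emit:
send_rows:
  increments:
    - [0.5, 0, -0.003, 0.004, 0]
    - [0.5, 0, 0, 0, 0]
    - [0, 0, 0, 0, 0]
    - [0, 0, 0, 0, 0]
    - [0, 0, 0, 0, 0]
    - [0, 0, 0, 0, 0]
  squeeze: 40

```text
clock: 6.55
position: [0.5244, 0.1441, -0.006]
ee_rot: [-0.0, 0.994, 0.105, 0.001]
contact_force: [2.3, 1.1, 0.7]
width: 0.0189
```

Emit:
send_rows:
  increments:
    - [0, 0, 0.0009, -0.0143, 0]
    - [0, 0, 0.0028, -0.014, 0]
    - [0, 0, 0.0046, -0.0135, 0]
    - [0, 0, 0.0063, -0.0128, 0]
    - [0, 0, 0.0079, -0.0119, 0]
    - [0, 0, 0.0094, -0.0108, 0]

```text
clock: 7.3
position: [0.5311, 0.112, 0.0713]
ee_rot: [0.0, 0.994, 0.105, 0.001]
contact_force: [5.1, -1.4, -8.0]
width: 0.0185
```

Emit:
send_rows:
  increments:
    - [0, 0, 0.0107, -0.0095, 0]
    - [0, 0, 0.0118, -0.008, 0]
    - [0, 0, 0.0128, -0.0064, 0]
    - [0, 0, 0.0135, -0.0047, 0]
    - [0, 0, 0, 0, 0]
    - [0, 0, 0, 0, 0]

```text
clock: 8.05
position: [0.5411, 0.0648, 0.1003]
ee_rot: [0.0, 0.994, 0.105, 0.001]
contact_force: [4.3, 0.5, -0.3]
width: 0.0183
```

```bash
python3 - <<'E'
from h import *
p=[.600,.1496,.2085]
tooldelta(place(p,[-.075,-.071,.127])[0],p[2])
snap("wrist","w7");snap("scene","s7")
a=cv2.imread("pics/w7.png"); b=cv2.imread("pics/s7.png")[180:380,240:440]
cv2.imwrite("pics/c11.png",np.hstack([cv2.resize(a,(400,300)),cv2.resize(b,(400,400),interpolation=cv2.INTER_CUBIC)[:300]]))
E
```

```text
t 8.05 pos [0.5411 0.0648 0.1003] yaw 0.2107 tilt z [ 0.0018 -0.     -1.    ] w 0.0183 F [ 4.3  0.5 -0.3]
 turn 0.0022 then shift [ 0.0002  0.0002 -0.0267]
```

View pics/c11.png

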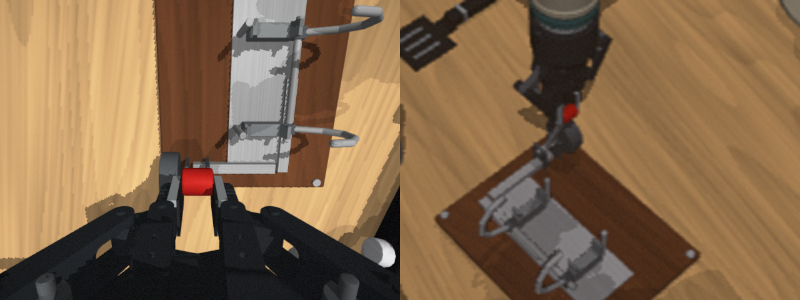

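The lever is up and the rings are open in both views. I'll release, rise and head to the spatula.

Emit:
send_rows:
  increments:
    - [0.5, 0, 0, 0, 0]
    - [0.5, 0, 0, 0, 0]
    - [0.5, 0, 0, 0, 0]
    - [0.5, 0, 0, -0.02, 0]
    - [0.5, 0, 0, -0.04, 0]
    - [0.6, 0, 0, -0.04, 0]
    - [0.6, 0, 0, 0, 0.174]
    - [0.6, 0, 0, 0, 0.174]

```text
clock: 9.15
position: [0.5401, 0.0649, 0.2001]
ee_rot: [0.0, 0.997, -0.071, 0.0]
contact_force: [0.4, 0.1, -0.6]
width: 0.0515
```

Emit:
send_rows:
  increments:
    - [0.6, 0, 0, 0, 0.174]
    - [0.6, 0, 0, 0, 0.174]
    - [0.6, 0, 0, 0, 0.174]
    - [0.6, 0, 0, 0, 0.174]
    - [0.6, 0, 0, 0, 0.174]
    - [0.6, 0, 0, 0, 0.174]
    - [0.6, 0, 0, 0, 0.177]
    - [0.6, 0, 0, 0, 0]

```text
clock: 10.15
position: [0.5398, 0.0649, 0.1993]
ee_rot: [0.0, 0.779, -0.627, -0.001]
contact_force: [-0.2, 0.2, -0.0]
width: 0.051
```

```bash
python3 - <<'E'
from h import *
q=[0.4744,-.2672,.2112]
tooldelta(place(q,[0,0,.15])[0],q[2]-np.pi/2)
print(manip.get_state()["qpos"].round(2))
snap("scene","s8")
b=cv2.imread("pics/s8.png")
cv2.imwrite("pics/c12.png",b)
E
```

```text
t 10.15 pos [0.5398 0.0649 0.1993] yaw -1.3558 tilt z [-0.0013 -0.     -1.    ] w 0.051 F [-0.2  0.2 -0. ]
 turn 0.0038 then shift [0.311  0.1335 0.0494]
[-0.01  0.23  1.57 -0.    1.35  1.35]
```

View pics/c12.png

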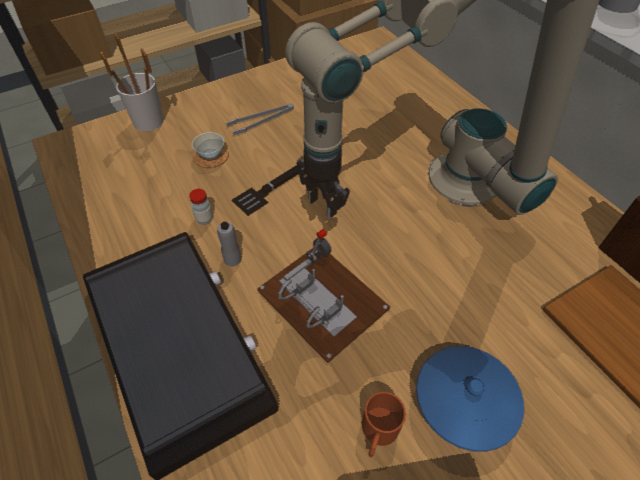

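The lever stayed up and the rings stayed open. Next I'll move above the spatula (shift 0.311, 0.1335).

Emit:
send_rows:
  increments:
    - [0.6, 0.05, 0.02, 0, 0.004]
    - [0.6, 0.05, 0.02, 0, 0]
    - [0.6, 0.05, 0.02, 0, 0]
    - [0.6, 0.05, 0.02, 0, 0]
    - [0.6, 0.05, 0.025, 0, 0]
    - [0.6, 0.05, 0.025, 0, 0]
    - [0.6, 0.011, 0.004, 0.02, 0]
    - [0.6, 0, 0, 0, 0]

```text
clock: 11.2
position: [0.4725, -0.2673, 0.1781]
ee_rot: [-0.0, 0.777, -0.63, -0.002]
contact_force: [-0.7, 1.2, -1.2]
width: 0.0514
```

```bash
python3 - <<'E'
from h import *
q=[0.4744,-.2672,.2112]
tooldelta(place(q,[0,0,-.026])[0],q[2]-np.pi/2)
c=snap("wrist","w9")
print(proj(c,place(q,[[-.125,-.011,.018],[-.125,.011,.018],[.075,-.011,.018],[.075,.011,.018],[0,0,.018],[.165,.04,.004],[.165,-.04,.004]])).round(1).tolist())
import pickle;pickle.dump(c,open("w9.pkl","wb"))
E
```

```text
t 11.2 pos [ 0.4725 -0.2673  0.1781] yaw -1.3623 tilt z [-0.0031  0.0026 -1.    ] w 0.0514 F [-0.7  1.2 -1.2]
 turn -0.0027 then shift [ 0.0009 -0.0024  0.2041]
[[326.3, 326.3], [305.5, 326.3], [327.6, 127.8], [303.2, 127.8], [315.6, 209.6], [269.3, 20.2], [361.1, 19.9]]
```

View pics/w9.png

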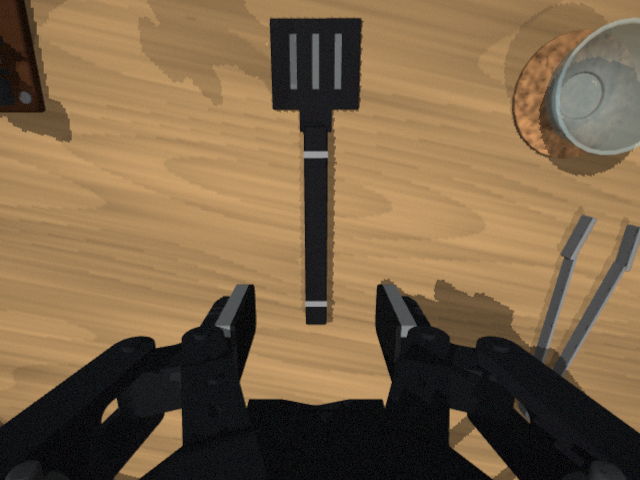

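The spatula lies as predicted: free end at (316,324), blade end at (316,19), centred between the fingers. Descending.

Emit:
send_rows:
  increments:
    - [0.45, 0, -0.002, 0.05, 0]
    - [0.45, 0, 0, 0.05, 0]
    - [0.45, 0, 0, 0.05, 0]
    - [0.45, 0, 0, 0.03, 0]
    - [0.45, 0, 0, 0.012, 0]
    - [0.45, 0, 0, 0.005, 0]
    - [0.45, 0, 0, 0, 0]

```text
clock: 12.12
position: [0.477, -0.267, -0.0164]
ee_rot: [-0.0, 0.777, -0.629, 0.001]
contact_force: [1.5, 0.3, 0.6]
width: 0.0383
```

```bash
python3 - <<'E'
from h import *
q=[0.4744,-.2672,.2112]
tooldelta(place(q,[0,0,-.026])[0],q[2]-np.pi/2)
c=snap("wrist","w10");snap("scene","s10")
a=cv2.imread("pics/w10.png"); b=cv2.imread("pics/s10.png")[120:220,240:340]
cv2.imwrite("pics/c13.png",np.hstack([cv2.resize(a,(400,300)),cv2.resize(b,(400,400),interpolation=cv2.INTER_CUBIC)[:300]]))
E
```

```text
t 12.12 pos [ 0.477  -0.267  -0.0164] yaw -1.3613 tilt z [ 0.0017 -0.0011 -1.    ] w 0.0383 F [1.5 0.3 0.6]
 turn -0.0017 then shift [-0.0004  0.0026  0.0096]
```

View pics/c13.png

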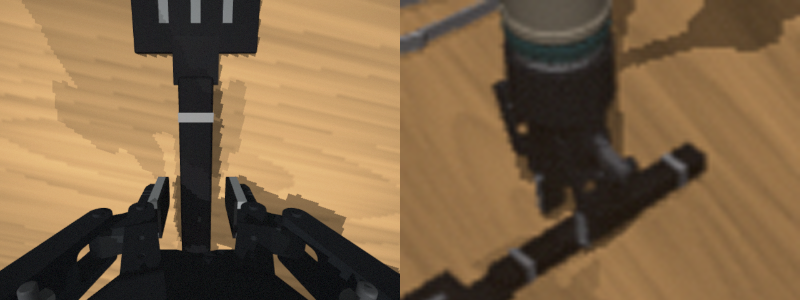

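Emit:
send_rows:
  increments:
    - [0.45, 0, 0.001, 0.005, 0]
    - [0.45, 0, 0, 0.005, 0]
    - [0.45, 0, 0, 0, 0]

```text
clock: 12.6
position: [0.4746, -0.2667, -0.0279]
ee_rot: [-0.0, 0.777, -0.63, -0.001]
contact_force: [0.5, 0.5, 0.6]
width: 0.0382
```

```bash
python3 - <<'E'
from h import *
q=[0.4744,-.2672,.2112]
tooldelta(place(q,[0,0,-.026])[0],q[2]-np.pi/2)
c=snap("wrist","w11");snap("scene","s11")
a=cv2.imread("pics/w11.png")[220:420,190:450]; b=cv2.imread("pics/s11.png")[140:220,250:330]
cv2.imwrite("pics/c14.png",np.hstack([cv2.resize(a,None,fx=1.5,fy=1.5),cv2.resize(b,(400,400),interpolation=cv2.INTER_CUBIC)[:300]]))
P=manip.get_state()["position"];from scipy.spatial.transform import Rotation as Ro
for b_ in (.008,.011):
  for dz in (.02,.025,.03,.035,.04): print(b_,dz,proj(c,P+np.array([np.cos(.211),np.sin(.211),0])*b_+[0,0,dz]).round(1))
E
```

```text
t 12.6 pos [ 0.4746 -0.2667 -0.0279] yaw -1.3622 tilt z [-8.e-04  8.e-04 -1.e+00] w 0.0382 F [0.5 0.5 0.6]
 turn -0.0026 then shift [ 0.0005  0.0003 -0.0019]
0.008 0.02 [[314.7 271.3]]
0.008 0.025 [[314.7 275.3]]
0.008 0.03 [[314.6 279.5]]
0.008 0.035 [[314.6 283.9]]
0.008 0.04 [[314.6 288.7]]
0.011 0.02 [[314.7 265.3]]
0.011 0.025 [[314.7 269.1]]
0.011 0.03 [[314.6 273.1]]
0.011 0.035 [[314.6 277.4]]
0.011 0.04 [[314.6 281.9]]
```

View pics/c14.png

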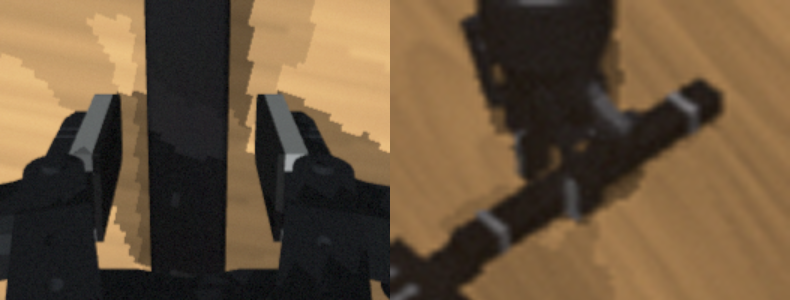

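Emit:
send_rows:
  increments:
    - [0, 0, 0, 0, 0]
    - [0, 0, 0, 0, 0]
    - [0, 0, 0, 0, 0]
    - [0, 0, 0, 0, 0]
    - [0, 0, 0, 0, 0]
  squeeze: 60

```text
clock: 13.32
position: [0.4752, -0.2671, -0.0271]
ee_rot: [-0.0, 0.777, -0.63, 0.0]
contact_force: [-0.1, -0.1, 5.2]
width: 0.0199
```

Emit:
send_rows:
  increments:
    - [0, 0, 0, -0.005, 0]
    - [0, 0, 0, -0.015, 0]
    - [0, 0, 0, -0.03, 0]
    - [0, 0, 0, -0.04, 0]
    - [0, 0, 0, -0.04, 0]
    - [0, 0, 0, -0.04, 0]
    - [0, 0, 0, 0, 0]

```text
clock: 14.2
position: [0.4772, -0.2685, 0.1468]
ee_rot: [-0.0, 0.777, -0.63, 0.004]
contact_force: [0.1, -0.1, -2.0]
width: 0.0204
```

```bash
python3 - <<'E'
from h import *
q=[0.4744,-.2672,.2112]
tooldelta(place(q,[0,0,-.026])[0],q[2]-np.pi/2)
c=snap("wrist","w12");snap("scene","s12")
a=cv2.imread("pics/w12.png"); b=cv2.imread("pics/s12.png")
cv2.imwrite("pics/c15.png",np.hstack([cv2.resize(a,(400,300)),cv2.resize(b,(400,300))]))
E
```

```text
t 14.2 pos [ 0.4772 -0.2685  0.1468] yaw -1.362 tilt z [ 0.007 -0.005 -1.   ] w 0.0204 F [ 0.1 -0.1 -2. ]
 turn -0.0024 then shift [-0.0029  0.0035  0.1728]
```

View pics/c15.png

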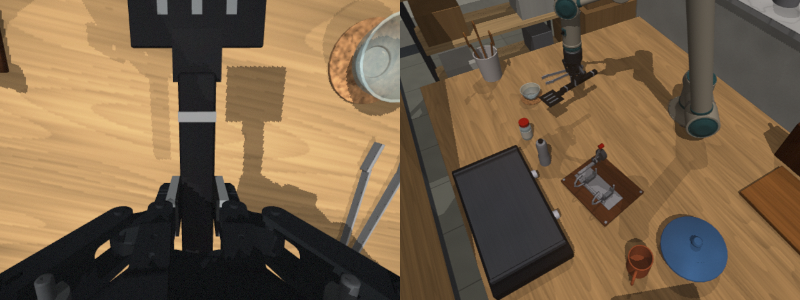

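Emit:
send_rows:
  increments:
    - [0, 0, 0, -0.01, -0.1]
    - [0, 0, 0, -0.01, -0.17]
    - [0, 0, 0, -0.01, -0.17]
    - [0, 0, 0, 0, -0.17]
    - [0, 0, 0, 0, -0.17]
    - [0, 0, 0, 0, -0.17]
    - [0, 0, 0, 0, -0.17]
    - [0, 0, 0, 0, -0.17]

```text
clock: 15.3
position: [0.4738, -0.266, 0.1704]
ee_rot: [-0.001, 0.999, -0.033, -0.002]
contact_force: [0.4, -0.6, -1.7]
width: 0.0201
```

Emit:
send_rows:
  increments:
    - [0, 0, 0, 0, -0.17]
    - [0, 0, 0, 0, -0.111]
    - [0, 0, 0, 0, 0]

```text
clock: 15.68
position: [0.474, -0.2662, 0.1708]
ee_rot: [-0.001, 0.995, 0.104, -0.001]
contact_force: [0.2, -0.3, -2.0]
width: 0.0205
```

```bash
python3 - <<'E'
from h import *
p=[.600,.1496,.2085]
tooldelta(place(p,[0,.004,.15])[0],p[2])
E
```

```text
t 15.68 pos [ 0.474  -0.2662  0.1708] yaw 0.2076 tilt z [-0.0031  0.0024 -1.    ] w 0.0205 F [ 0.2 -0.3 -2. ]
 turn -0.0009 then shift [ 0.2094 -0.3846  0.0214]
```

Emit:
send_rows:
  increments:
    - [0, 0.015, -0.03, 0, 0]
    - [0, 0.026, -0.048, 0, 0]
    - [0, 0.028, -0.051, 0, 0]
    - [0, 0.028, -0.051, 0, 0]
    - [0, 0.028, -0.051, 0, 0]
    - [0, 0.028, -0.051, 0, 0]
    - [0, 0.028, -0.051, 0, 0]
    - [0, 0.015, -0.03, 0, 0]

```text
clock: 16.68
position: [0.5912, 0.1317, 0.1713]
ee_rot: [-0.0, 0.995, 0.104, -0.001]
contact_force: [-0.4, -0.0, -1.5]
width: 0.0199
```

Emit:
send_rows:
  increments:
    - [0, 0.013, -0.022, 0, 0]
    - [0, 0, 0, 0, 0]
    - [0, 0, 0, 0, 0]

```text
clock: 17.05
position: [0.5988, 0.1523, 0.1717]
ee_rot: [0.0, 0.995, 0.104, -0.001]
contact_force: [-0.3, -0.2, -2.0]
width: 0.02
```

```bash
python3 - <<'E'
from h import *
p=[.600,.1496,.2085]
tooldelta(place(p,[0,.004,.007])[0],p[2])
import pickle
c=snap("wrist","w13");pickle.dump(c,open("w13.pkl","wb"));snap("scene","s13");snap("top","t13")
tooldelta(place(p,[0,.004,.007])[0],p[2])
print(proj(c,place(p,[[.09,.13,.012],[-.12,.13,.012],[0,.05,.034],[-.016,.05,.034],[.016,.05,.034]])).round(1).tolist())
E
```

```text
t 17.05 pos [0.5988 0.1523 0.1717] yaw 0.2081 tilt z [-0.0021 -0.001  -1.    ] w 0.02 F [-0.3 -0.2 -2. ]
 turn -0.0004 then shift [ 0.001  -0.0012  0.1647]
t 17.2 pos [0.5992 0.1519 0.1725] yaw 0.2073 tilt z [-6.e-04 -4.e-04 -1.e+00] w 0.0202 F [-0.1 -0.5 -1.3]
 turn -0.0012 then shift [ 0.0004 -0.0016  0.1655]
[[420.5, 66.4], [177.2, 66.6], [316.1, 162.7], [297.6, 162.7], [334.6, 162.7]]
```

View pics/w13.png

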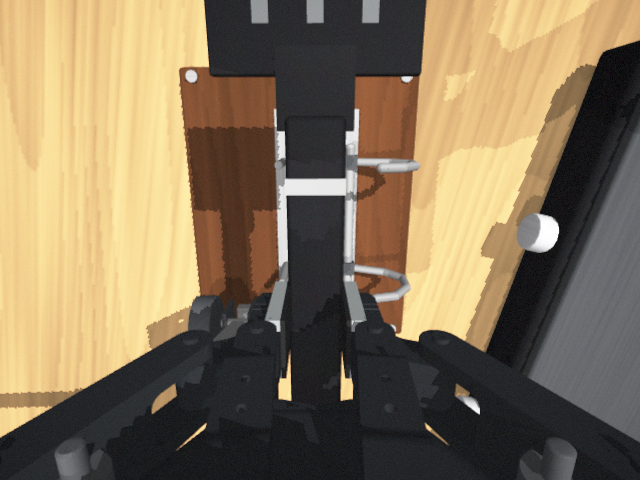

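View pics/s13.png

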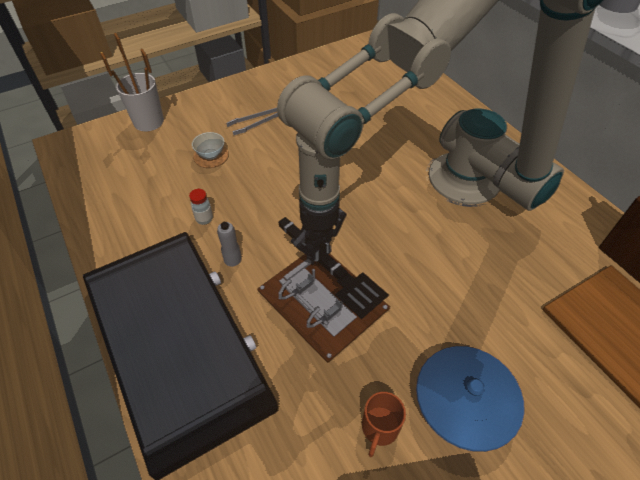

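The handle is centred (col ~316) over the plate (276–358), with the rings open on the right. Descending partway, then checking.

Emit:
send_rows:
  increments:
    - [0, 0.0, -0.0015, 0.03, 0]
    - [0, 0, 0, 0.03, 0]
    - [0, 0, 0, 0.03, 0]
    - [0, 0, 0, 0.02, 0]
    - [0, 0, 0, 0, 0]
    - [0, 0, 0, 0, 0]

```text
clock: 17.95
position: [0.6001, 0.1541, 0.0636]
ee_rot: [-0.0, 0.995, 0.104, 0.001]
contact_force: [-0.2, 0.1, -2.1]
width: 0.0203
```

```bash
python3 - <<'E'
from h import *
p=[.600,.1496,.2085]
tooldelta(place(p,[0,.004,.007])[0],p[2])
c=snap("wrist","w14");snap("scene","s14")
tooldelta(place(p,[0,.004,.007])[0],p[2])
a=cv2.imread("pics/w14.png")[0:480,100:540]; b=cv2.imread("pics/s14.png")[190:350,240:400]
cv2.imwrite("pics/c16.png",np.hstack([cv2.resize(a,(440,480)),cv2.resize(b,(360,360),interpolation=cv2.INTER_CUBIC) if 0 else cv2.resize(b,(360,480),interpolation=cv2.INTER_CUBIC)]))
print((proj(c,place(p,[[.09,.13,.012],[-.12,.13,.012],[0,.05,.034],[-.0195,.05,.047],[.0195,.05,.047],[-.0335,.05,.062]]))-[100,0]).round(1).tolist())
E
```

```text
t 17.95 pos [0.6001 0.1541 0.0636] yaw 0.2082 tilt z [ 1.7e-03  3.0e-04 -1.0e+00] w 0.0203 F [-0.2  0.1 -2.1]
 turn -0.0003 then shift [-0.0011  0.0004  0.0566]
t 18.05 pos [0.6003 0.1544 0.0641] yaw 0.2086 tilt z [ 2.7e-03  4.0e-04 -1.0e+00] w 0.0199 F [-0.  -0.6 -0.7]
 turn 0.0001 then shift [-0.0015  0.0006  0.057 ]
[[369.6, 33.2], [3.5, 33.3], [212.9, 178.0], [176.6, 180.6], [248.9, 180.5], [145.5, 184.0]]
```

View pics/c16.png

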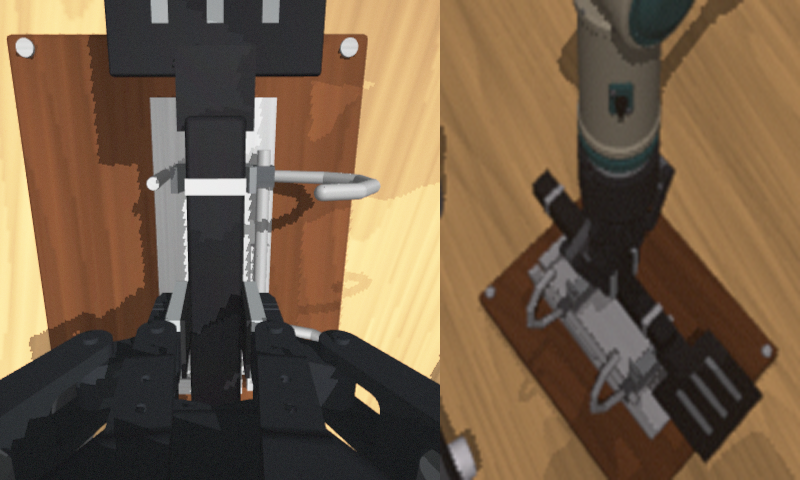

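Emit:
send_rows:
  increments:
    - [0, -0.0013, 0, 0.02, 0]
    - [0, 0, 0, 0.015, 0]
    - [0, 0, 0, 0.01, 0]
    - [0, 0, 0, 0.006, 0]
    - [0, 0, 0, 0, 0]

```text
clock: 18.68
position: [0.5979, 0.1542, 0.0112]
ee_rot: [-0.0, 0.995, 0.104, -0.0]
contact_force: [-1.3, -0.3, -1.0]
width: 0.0201
```

```bash
python3 - <<'E'
from h import *
p=[.600,.1496,.2085]
tooldelta(place(p,[0,.004,.007])[0],p[2])
c=snap("wrist","w15");snap("scene","s15")
tooldelta(place(p,[0,.004,.007])[0],p[2])
a=cv2.imread("pics/w15.png")[0:480,100:540]; b=cv2.imread("pics/s15.png")[210:350,240:380]
cv2.imwrite("pics/c17.png",np.hstack([cv2.resize(a,(330,360)),cv2.resize(b,(460,460),interpolation=cv2.INTER_CUBIC)[100:]]))
E
```

```text
t 18.68 pos [0.5979 0.1542 0.0112] yaw 0.2091 tilt z [-6.e-04 -0.e+00 -1.e+00] w 0.0201 F [-1.3 -0.3 -1. ]
 turn 0.0006 then shift [0.0011 0.001  0.0042]
t 18.77 pos [0.5984 0.1543 0.0119] yaw 0.2091 tilt z [ 8.e-04  2.e-04 -1.e+00] w 0.0201 F [ 0.1  0.4 -1.6]
 turn 0.0006 then shift [0.0005 0.0009 0.0049]
```

View pics/c17.png

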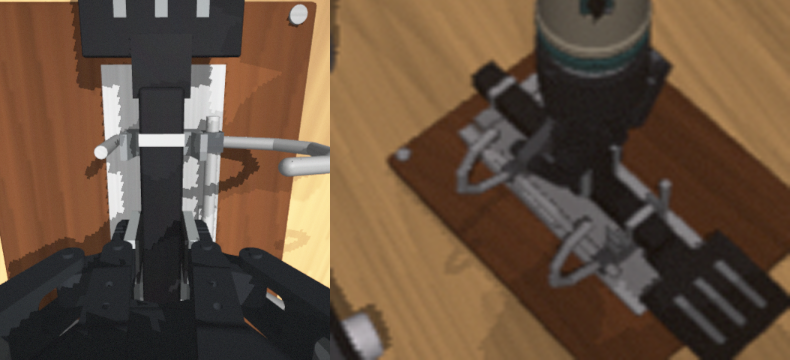

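Emit:
send_rows:
  increments:
    - [0, 0, 0, 0.002, 0]
    - [0, 0, 0, 0.002, 0]
    - [0, 0, 0, 0, 0]

```text
clock: 19.15
position: [0.5978, 0.1542, 0.0075]
ee_rot: [-0.0, 0.995, 0.104, -0.0]
contact_force: [0.5, 0.6, -2.3]
width: 0.02
```

Emit:
send_rows:
  increments:
    - [0, 0, 0, 0.001, 0]
    - [0, 0, 0, 0.001, 0]
    - [0, 0, 0, 0, 0]

```text
clock: 19.52
position: [0.5982, 0.1543, 0.0069]
ee_rot: [-0.0, 0.995, 0.104, 0.0]
contact_force: [-1.9, -0.8, 6.0]
width: 0.0201
```

The rests took the weight (force went from about −2 to +6 N). Releasing.

Emit:
send_rows:
  increments:
    - [0.4, 0, 0, 0, 0]
    - [0.4, 0, 0, 0, 0]
    - [0.4, 0, 0, 0, 0]
    - [0.4, 0, 0, -0.015, 0]
    - [0.4, 0, 0, -0.03, 0]
    - [0.4, 0, 0, -0.04, 0]
    - [0.4, 0, 0, -0.05, 0]
    - [0.4, 0, 0, -0.05, 0]

```text
clock: 20.52
position: [0.5979, 0.1542, 0.1932]
ee_rot: [-0.0, 0.995, 0.104, 0.001]
contact_force: [1.2, -0.7, 0.2]
width: 0.0344
```

Emit:
send_rows:
  increments:
    - [0.4, 0, 0, -0.02, 0]
    - [0.4, 0, 0, 0, 0]

```text
clock: 20.78
position: [0.5993, 0.1545, 0.2137]
ee_rot: [-0.0, 0.995, 0.104, 0.003]
contact_force: [0.3, -0.3, 0.1]
width: 0.0341
```

```bash
python3 - <<'E'
from h import *
p=[.600,.1496,.2085]
tooldelta(place(p,[-.075,-.071,.21])[0],p[2])
import pickle
c=snap("wrist","w18");snap("scene","s18")
pickle.dump(c,open("w18.pkl","wb"))
print(proj(c,place(p,[[-.075,-.071,.146],[-.030,.05,.062],[0,.079,.052],[0,-.121,.052]])).round(1).tolist())
a=cv2.imread("pics/w18.png"); b=cv2.imread("pics/s18.png")[190:350,240:400]
cv2.imwrite("pics/c18.png",np.hstack([cv2.resize(a,(400,300)),cv2.resize(b,(400,400),interpolation=cv2.INTER_CUBIC)[60:360]]))
E
```

```text
t 20.77 pos [0.5993 0.1545 0.2137] yaw 0.2091 tilt z [ 5.7e-03  9.0e-04 -1.0e+00] w 0.0341 F [ 0.3 -0.3  0.1]
 turn 0.0006 then shift [-0.0753  0.0759  0.0033]
[[216.3, 332.2], [280.6, 164.0], [313.8, 130.7], [313.9, 327.8]]
```

View pics/c18.png

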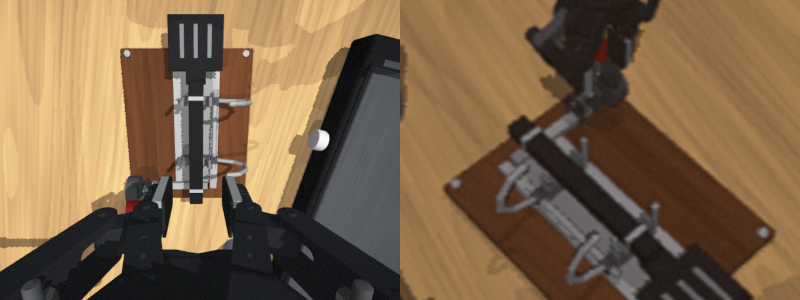

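The handle lies in both rests past both posts. Now back over the raised lever.

Emit:
send_rows:
  increments:
    - [0.5, -0.025, 0.025, 0, 0]
    - [0.5, -0.025, 0.025, 0, 0]
    - [0.5, -0.025, 0.026, 0, 0]
    - [0.5, 0, 0, 0.03, 0]
    - [0.5, 0, 0, 0, 0]

```text
clock: 21.5
position: [0.5374, 0.064, 0.1774]
ee_rot: [-0.001, 0.995, 0.104, -0.004]
contact_force: [0.1, 0.4, -0.7]
width: 0.0425
```

```bash
python3 - <<'E'
from h import *
p=[.600,.1496,.2085]
tooldelta(place(p,[-.075,-.0706,.100])[0],p[2])
c=snap("wrist","w19")
print(proj(c,place(p,[[-.075,-.071,.146]])).round(1).tolist())
tooldelta(place(p,[-.075,-.0706,.100])[0],p[2])
E
```

```text
t 21.5 pos [0.5374 0.064  0.1774] yaw 0.2082 tilt z [-7.8e-03  3.0e-04 -1.0e+00] w 0.0425 F [ 0.1  0.4 -0.7]
 turn -0.0003 then shift [ 0.0045 -0.      0.0773]
[[321.6, 253.0]]
t 21.55 pos [0.5389 0.0643 0.1788] yaw 0.2087 tilt z [-4.6e-03  3.0e-04 -1.0e+00] w 0.043 F [ 0.6 -0.9 -0.3]
 turn 0.0002 then shift [ 0.0028 -0.0001  0.0788]
```

View pics/w19.png

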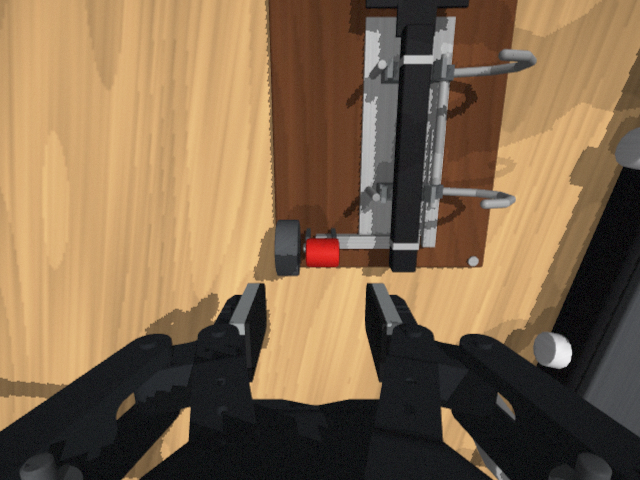

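Emit:
send_rows:
  increments:
    - [0.5, 0.001, 0, 0.03, 0]
    - [0.5, 0, 0, 0.03, 0]
    - [0.5, 0, 0, 0.018, 0]
    - [0.5, 0, 0, 0, 0]
    - [0, 0, 0, 0, 0]
    - [0, 0, 0, 0, 0]
    - [0, 0, 0, 0, 0]
    - [0, 0, 0, 0, 0]
  squeeze: 40

```text
clock: 22.55
position: [0.5414, 0.0646, 0.1039]
ee_rot: [0.0, 0.995, 0.104, 0.0]
contact_force: [-1.9, -0.1, 6.8]
width: 0.0187
```

Emit:
send_rows:
  increments:
    - [0, 0, -0.0135, 0.0047, 0]
    - [0, 0, -0.0128, 0.0064, 0]
    - [0, 0, -0.0118, 0.008, 0]
    - [0, 0, -0.0107, 0.0095, 0]
    - [0, 0, -0.0094, 0.0108, 0]

```text
clock: 23.18
position: [0.5291, 0.123, 0.0652]
ee_rot: [-0.001, 0.995, 0.104, 0.001]
contact_force: [-4.8, 2.9, 11.0]
width: 0.0189
```

Emit:
send_rows:
  increments:
    - [0, 0, -0.0079, 0.0119, 0]
    - [0, 0, -0.0063, 0.0128, 0]
    - [0, 0, -0.0046, 0.0135, 0]
    - [0, 0, -0.0028, 0.014, 0]
    - [0, 0, -0.0009, 0.0143, 0]
    - [0, 0, 0, 0, 0]

```text
clock: 23.92
position: [0.5237, 0.1472, -0.0037]
ee_rot: [-0.003, 0.995, 0.103, -0.0]
contact_force: [-3.2, 10.9, 1.5]
width: 0.0189
```

```bash
python3 - <<'E'
from h import *
p=[.600,.1496,.2085]
tooldelta(place(p,[-.075,.010,-.006])[0],p[2])
c=snap("wrist","w20");snap("scene","s20")
a=cv2.imread("pics/w20.png"); b=cv2.imread("pics/s20.png")[190:350,240:400]
cv2.imwrite("pics/c20.png",np.hstack([cv2.resize(a,(400,300)),cv2.resize(b,(400,400),interpolation=cv2.INTER_CUBIC)[60:360]]))
E
```

```text
t 23.93 pos [ 0.5237  0.1472 -0.0037] yaw 0.2065 tilt z [-0.0015  0.0059 -1.    ] w 0.0189 F [-3.2 10.9  1.5]
 turn -0.002 then shift [0.0001 0.0035 0.0023]
```

View pics/c20.png

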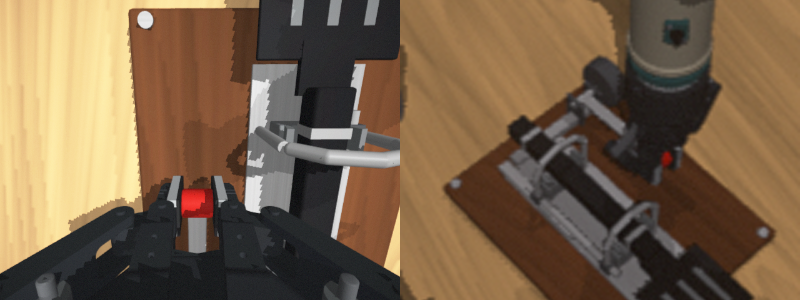

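Rings closed over the handle. I'll relieve the sideways strain, press slightly, release and back off.

Emit:
send_rows:
  increments:
    - [0, 0, 0.003, 0.002, 0]
    - [0, 0, 0, 0, 0]
    - [0.45, 0, 0, 0, 0]
    - [0.45, 0, 0, 0, 0]
    - [0.45, 0, 0, 0, 0]
    - [0.45, 0, 0, -0.02, 0]
    - [0.45, 0, 0, -0.04, 0]
    - [0.45, 0, 0, -0.05, 0]

```text
clock: 25.02
position: [0.5246, 0.1399, 0.105]
ee_rot: [0.0, 0.995, 0.104, -0.001]
contact_force: [0.7, 1.4, 0.1]
width: 0.0386
```

Emit:
send_rows:
  increments:
    - [0.45, 0, 0, -0.05, 0]
    - [0.45, 0, 0, -0.05, 0]
    - [0.45, -0.04, 0, 0, 0]
    - [0.45, -0.05, 0, 0, 0]
    - [0.45, -0.05, 0, 0, 0]
    - [0.45, 0, 0, 0, 0]
    - [0.45, 0, 0, 0, 0]

```text
clock: 25.9
position: [0.3894, 0.1113, 0.2052]
ee_rot: [0.0, 0.995, 0.104, 0.001]
contact_force: [-0.5, -0.1, 0.1]
width: 0.0385
```

```bash
python3 - <<'E'
from h import *
p=[.600,.1496,.2085]
tooldelta(place(p,[-.075,.010,.2])[0],p[2])
c=snap("wrist","w21");snap("scene","s21");snap("top","t21")
b=cv2.imread("pics/s21.png")[220:370,245:400]
cv2.imwrite("pics/c21.png",cv2.resize(b,None,fx=3.8,fy=3.8,interpolation=cv2.INTER_CUBIC))
print(((proj(manip.calibration("scene"),place(p,[[-.075,.010,.04]]))-[245,220])*3.8).round(0))
E
```

```text
t 25.9 pos [0.3894 0.1113 0.2052] yaw 0.2085 tilt z [ 2.6e-03  2.0e-04 -1.0e+00] w 0.0385 F [-0.5 -0.1  0.1]
 turn -0.0 then shift [ 0.139  -0.0038  0.0056]
[[372. 222.]]
```

View pics/c21.png

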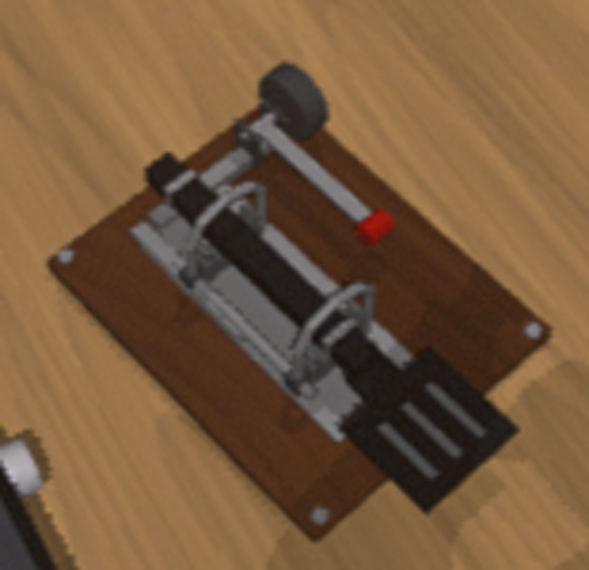

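View pics/t21.png

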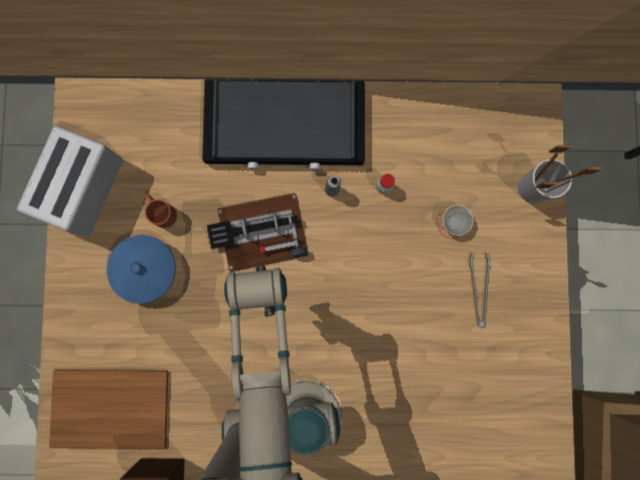

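View pics/s21.png

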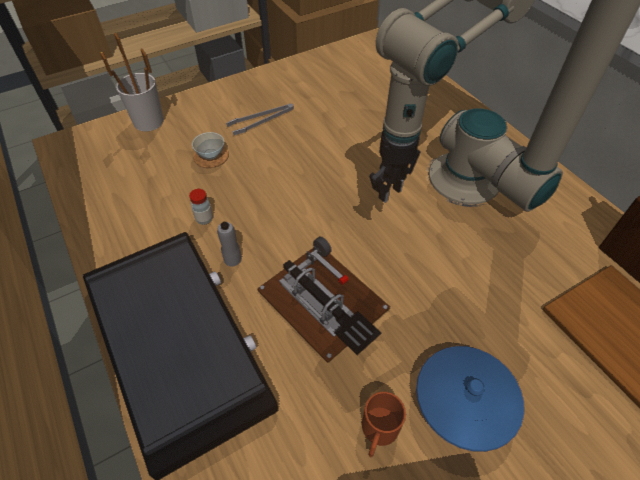

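The final views show the roll back at its starting pixel, the rings closed over the handle, the bystanders where they were, and the arm clear. Handing in.

```bash
python3 -c "
from rig import manip
print(manip.sign_off())"
```

```text
the job is handed in; nothing more can be done
None
```

The spatula is in the holder: it lies flat in both rests with the handle past both rings. The lever is fully down, the rings are closed over the handle, and the job is handed in at about 26 s of the 61 s allowed.

**What I did:** I pinched the lever's red roll, swung it up and saw the rings stay open. I then gripped the spatula at its balance point and carried it over with the blade towards the holder's +y. I lowered it until the rests took the weight (about 6 N) and let go. Last, I pinched the lever again, brought it down, released it and backed away.

**Last checks:**
- **Lever:** the roll sits within half a pixel of its starting position in the scene camera view.
- **Rings and handle:** both arches are visibly over the handle, with the free end and the blade end showing beyond them.
- **Other things:** the mill, jar, bowl, tongs, mug and dish appear unmoved by eye in the top and scene views.
- **Robot:** the arm is clear with about 0 N on the tool. The highest force I read during the job was about 12 N.

**What failed or disagreed:**
- **First pinch missed:** the fingers shut above the lever roll without touching anything. The images put the fingertips about 28–35 mm behind the reported tool point, so I went lower by that amount on every later grasp.
- **Gripper width:** it read about 1–2 mm below the known sizes of the roll and the handle.

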